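# Ready the paper jig and hold the head-heavy paperweight over it

### The arm

A 6-joint arm with a two-finger parallel gripper is mounted at the origin on the work surface. World frame = base frame: x ahead of the robot, y to its left, z up, the work surface at z = 0. Lengths are in mm, angles in rad, forces in N, time in s.
With the tool pointing down it reaches from about 325 to 750 mm from the base axis. Payload 7.6 kg.
Tool frame: the origin (TCP) lies midway between the tips of the shut fingers; the grasp point (between the pads) lies env.pinch_z behind it (env.pinch_z is the distance from the TCP to the grasp point, in mm); z points along the fingers, y is the direction in which the jaws open and shut (so a half turn about z gives the same grasp; the last joint's range is limited). The gripper opens to 85 mm and grips with 20 to 120 N. Pads are 22 mm wide; open, the fingers measure 114 mm over their backs; the gripper's body (76 mm by 85 mm) begins 54 mm behind the grasp point. The pads swing forward as they close: fully open they stand 13 mm farther back than shut.
Start: joints at [-1.253, 0.052, 1.401, -0, 1.689, -0.07], TCP at [198.556, -486.026, 231.323] pointing down, gripper open.
Joint ranges: [-2.9, 2.9], [-0.91, 2.17], [0.12, 2.37], [-1.06, 4.2], [0.26, 2.73], [-2.93, 2.93]. Speed limits (rad/s): [2.57, 2.57, 3.01, 3.14, 3.14, 3.14].

### API

Orientations are given as a rotation vector (axis times angle).
In Python, from rig import env, solver, monitor, viewer, ticket gives the robot as it stands. Calls block until the motion is done:
- env.move_ptp(position, orientation): joint-space move of the TCP to a pose.
- env.move_linear(position, attitude=None, vel=150): straight line of the TCP; attitude=None keeps the orientation; vel is the mean speed in mm/s.
- env.move_joints(angles): joint-space move.
- env.gripper_to(opening, force=None): finger opening in mm; force is the grip in N (None keeps the last); returns when the fingers have stopped.
- env.dwell(seconds).
- solver.inverse_kinematics(position, orientation): joint angles nearest the present ones, or None.
- monitor.read_state(): the state.
- viewer.get_image(name): name is "scene" or "top" or "wrist"; returns (picture, depth): 384x512x3 uint8, red, green, blue; 384x512 float32, mm along the optical axis (not along the pixel's ray), 0 where there is no reading.
- viewer.camera_params(name): a dict with "K" (3x3 intrinsics, pixels), "cam_to_world" (4x4, takes a point from camera to world coordinates); the wrist camera has in their place "T_tool_cam" (4x4, takes a point from camera to tool coordinates, whose origin is the TCP and whose axes are the flange's). Camera axes: x right, y down, z forward; pixel columns grow to the right and rows downward; lengths in mm; the calibration is good to about 2 mm. A picture is of the moment at which its call begins: read the wrist's pose just before it. camera_params takes no time and is no camera call.
A pose or a line that the arm cannot do raises env.MotionError and nothing moves.
- ticket.finish_job(): hands the job in, once; it reports no verdict.
The state is a dict: "clock": time; "q": joint angles; "dq": joint speeds; "joint_efforts": joint torques, N m; "tool_pos": TCP position; "tcp_rot": TCP orientation; "contact_force": force on the tool from outside, world axes, zero at the start; "torque": the same for the moment, N m; "finger_gap": finger opening in mm.
Only numpy, scipy, OpenCV 4.12 (cv2) and the standard library are available. Lean on these libraries where they do the work, as an engineer would, in place of code of your own. Each camera call takes 0.05 s, during which the arm holds its last target. There are 200 camera calls.

### The job

First slide the red size grip on the aluminium paper jig all the way to its end stop at the yellow-marked end. Then pick up the brass-headed paperweight by its balance point and hold it level over the jig, its wooden bar in line with the two saddles and centred over them (either way round), about five centimetres clear above them, so that I can feed the paper in underneath. Finish while still holding it there, steady and with nothing else carrying it, the size grip still at its end stop, and leave all the other things on the table where they are.

Things in the scene. Friction and masses are not known exactly. Their poses are not given: they have to be found in the camera images.
- jig: Fixed paper jig, left or right on the table, turned. Aluminium base 130 (x) by 200 (y, long axis) by 14 mm; origin: centre of its underside, z up. Two dark steel U saddles at x = +20, y = -80 and +80 mm: 16 mm long in y, cheeks 8 mm thick, 32 mm gap in x, slot floor 26 and cheek tops 48 mm above the table; they take a bar lying along y. Slide track along y at x = -45 mm, +y end marked yellow.
- jig_saddles (a point): Point midway between the two saddles, at the height of the cheek tops: jig frame (20, 0, 48) mm. Axes as the jig's (y along the line of the saddles).
- size_slide (a joint): Position of the red size grip along its track, in m: 0 at the -y end, 0.100 at the end stop at the yellow (+y) end; increases towards the jig's +y. It starts between 0 and 0.04, moves against about 2 N of friction and stays where it is left.
- slide_top (a point): Centre of the red size grip's top, 56 mm above the table (jig x = -45 mm, y = -50 mm + slide value). The grip is an upright block 28 (jig x) by 18 (jig y) by 42 mm high. From its foot a thin steel sheet stop, 10 mm high, reaches 90 mm over the pad in +x. There is free room beside the grip in both directions along the track.
- weight: Loose paperweight, 240 to 490 g, lying flat, either side, any yaw. Red-brown wooden bar 220 (its x) by 22 (y) by 24 mm high, underside 10 mm above the table; brass head 48 mm across, 50 mm high, centred at x = +130 mm (starts at +106 mm), much the heavier end; a 22 mm foot under the other end. Origin: below the bar's middle, at table height; x points to the head, z up.
- balance (a point): The paperweight's balance point (centre of mass lies here, within 4 mm): on the bar's centre line at x = +65 mm from the bar's middle towards the head, at mid-height of the bar, 22 mm above the weight's underside. Axes as the paperweight's.
- bar_mid (a point): Middle of the underside of the paperweight's wooden bar: weight frame (0, 0, 10) mm. Axes as the paperweight's.
- ink_bottle: Black bottle with red cap, 72 mm across, 190 mm high; origin at the centre of its underside. To be left alone.
- water_bottle: Pale bottle with grey cap, 66 mm across, 200 mm high; origin at the centre of its underside. To be left alone.
- ink_dish: White ceramic dish, 70 mm across, 22 mm high; origin at the centre of its underside. To be left alone.
- seal_stone: Upright pale stone seal, 26 by 26 by 45 mm high; origin at the centre of its underside. To be left alone.
- brush_pot: Blue pot, 84 mm across, 100 mm high, with brushes standing up to 225 mm; origin at the centre of its underside. To be left alone.
- phone: Black phone lying flat, 78 by 160 by 9 mm; origin at the centre of its underside. To be left alone.
- brush_rest: White ceramic brush rest, 30 by 110 by 28 mm high; origin at the centre of its underside. To be left alone.

How it is judged:
By the outcome, as a careful person would: the job done as asked, in the order asked, and still so for the second after the job is handed in, while the arm keeps its last pose, push and grip.
It also fails if it takes over 58 s, if anything falls off the work surface, if the arm or the gripper's body presses on something with over 40 N, if the wrist force passes 120 N, or if a joint passes its speed limit or range.

## Working session

There is one attempt and no reset: what is moved stays moved. The work goes in short steps, each a Python script; the robot and the scene stay as the last script left them, time stands still between calls to the robot, and variables do not carry over. Pictures are saved under pics/ and viewed, about 8 in all and at most 12, crops included, and the job is handed in when it is done.

```bash
ls; mkdir -p pics; cat > h.py <<'E'
import numpy as np, cv2
from rig import env, solver, monitor, viewer, ticket
from scipy.spatial.transform import Rotation as R
def snap(name, fn=None):
    s=monitor.read_state(); im,d=viewer.get_image(name); p=viewer.camera_params(name)
    if name=="wrist":
        T=np.eye(4);T[:3,:3]=R.from_rotvec(s["tcp_rot"]).as_matrix();T[:3,3]=s["tool_pos"];M=T@p["T_tool_cam"]
    else: M=np.array(p["cam_to_world"])
    if fn: cv2.imwrite("pics/"+fn,im[:,:,::-1])
    np.savez("/tmp/%s.npz"%name,im=im,d=d,K=p["K"],M=M)
    return im,d,np.array(p["K"]),M
def cloud(d,K,M):
    v,u=np.mgrid[:d.shape[0],:d.shape[1]]
    P=np.stack([(u-K[0,2])/K[0,0]*d,(v-K[1,2])/K[1,1]*d,d],-1)
    W=P@M[:3,:3].T+M[:3,3]; W[d<=0]=np.nan
    return W
def down(yaw):  # tool z down; tool y axis (jaw direction) at angle yaw in world
    y=np.array([np.cos(yaw),np.sin(yaw),0]);z=np.array([0,0,-1.]);x=np.cross(y,z)
    return R.from_matrix(np.stack([x,y,z],1)).as_rotvec()
E
python3 - <<'E'
from h import *
for n in("scene","top"):
    im,d,K,M=snap(n,n+"1.png"); print(n,K.tolist(),M.round(2).tolist(),(d>0).mean())
s=monitor.read_state();print(s,env.pinch_z)
E
```

```text
pics
scene [[355.748146038327, 0.0, 252.8700080654043], [0.0, 355.748146038327, 191.60335469344744], [0.0, 0.0, 1.0]] [[0.45, 0.76, -0.47, 1100.86], [0.89, -0.39, 0.23, -257.27], [-0.0, -0.52, -0.85, 991.2], [0.0, 0.0, 0.0, 1.0]] 0.996002197265625
top [[494.0711182413945, 0.0, 248.5919970188034], [0.0, 494.0711182413945, 200.53686900841024], [0.0, 0.0, 1.0]] [[-0.02, -0.99, 0.16, 307.07], [-1.0, 0.02, 0.0, -15.38], [-0.01, -0.16, -0.99, 1863.16], [0.0, 0.0, 0.0, 1.0]] 0.9960734049479166
{'clock': 0.1, 'q': array([-1.25329647e+00,  5.27625057e-02,  1.40162501e+00, -1.16911242e-05,
        1.68862560e+00, -7.03192481e-02]), 'dq': array([ 2.07797757e-03, -2.59807323e-03, -2.59584132e-03, -2.10425816e-06,
       -3.90489574e-04, -1.05860658e-03]), 'joint_efforts': array([ 5.69106778e-04, -3.82580888e+01, -3.60985208e+01, -1.32675009e-04,
        4.77210866e-03,  1.22600522e-06]), 'tool_pos': array([ 198.46171665, -485.74423607,  230.56164444]), 'tcp_rot': array([-3.08133271e+00, -6.05100887e-01,  2.93028203e-04]), 'contact_force': array([-0.26162692,  0.35690716, -0.26953089]), 'torque': array([0.01887307, 0.03675002, 0.02131091]), 'finger_gap': 85.39432325771139} 18.700000000000003
```

View pics/scene1.png

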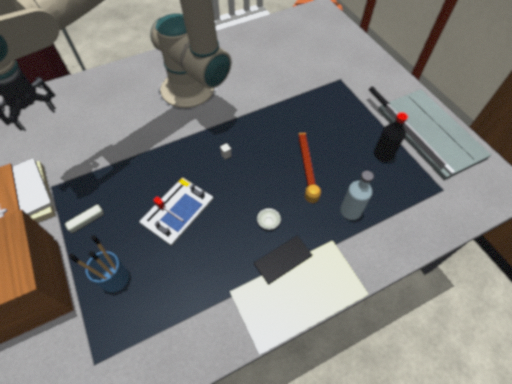

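View pics/top1.png

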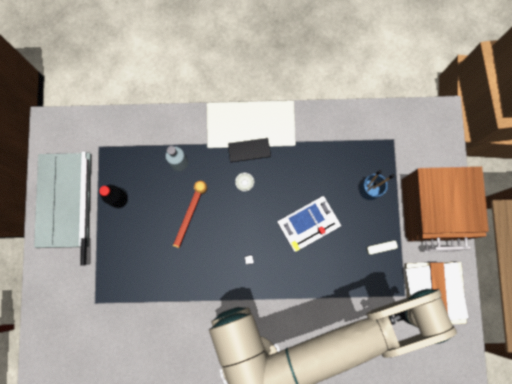

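The scene and top pictures agree. In the top view the jig is at about (310,223), its yellow end at (295,246) and the grip at (322,230). The bar runs from (178,246) to the brass head at (200,187).

```bash
python3 - <<'E'
from h import *
for n in("top","scene"):
    z=np.load(f"/tmp/{n}.npz");im,d,K,M=z["im"],z["d"],z["K"],z["M"];W=cloud(d,K,M)
    hsv=cv2.cvtColor(im,cv2.COLOR_RGB2HSV);H,S,V=cv2.split(hsv)
    ms={"yellow":(H>24)&(H<34)&(S>150)&(V>120),"redgrip":((H<5)|(H>174))&(S>180)&(V>120),"wood":(H>3)&(H<13)&(S>140)&(V>80),"brass":(H>13)&(H<24)&(S>120)&(V>120),"jigpad":(H>100)&(H<125)&(S>110)&(V>90)}
    for k,m in ms.items():
        c,lab,st,ce=cv2.connectedComponentsWithStats(m.astype(np.uint8))
        for i in range(1,c):
            if st[i,4]>8:
                P=W[lab==i];P=P[~np.isnan(P[:,0])]
                px=np.argwhere(lab==i)[:,::-1].astype(np.float32); r=cv2.minAreaRect(px)
                rays=(np.linalg.inv(K)@np.r_[ce[i],1]);dw=M[:3,:3]@rays
                hz={"yellow":14,"redgrip":45,"wood":34,"brass":50,"jigpad":15}[k]
                box=cv2.boxPoints(r);Q=np.array([M[:3,3]+(M[:3,:3]@np.linalg.inv(K)@np.r_[b,1])*1. for b in box])
                def cast(b,h): 
                    v=M[:3,:3]@np.linalg.inv(K)@np.r_[b,1]; return (M[:3,3]+v*(h-M[2,3])/v[2])[:2].round(0).tolist()
                print(n,k,st[i,4],ce[i].round(1),"depthmed",np.median(P,0).round(0),"zmax",P[:,2].max().round(0),"cast",cast(ce[i],hz),"box",[cast(b,hz) for b in box])
E
```

```text
top redgrip 71 [104.5 190.7] depthmed [620. 490. 189.] zmax 199.0 cast [647.0, 532.0] box [[646.0, 557.0], [670.0, 533.0], [647.0, 510.0], [623.0, 534.0]]
top wood 4392 [451.9 202.8] depthmed [ 546. -698.  200.] zmax 215.0 cast [570.0, -765.0] box [[702.0, -644.0], [707.0, -899.0], [442.0, -885.0], [437.0, -636.0]]
top wood 335 [187.1 218.3] depthmed [537. 225.  33.] zmax 50.0 cast [536.0, 224.0] box [[442.0, 277.0], [641.0, 192.0], [631.0, 171.0], [433.0, 256.0]]
top wood 290 [437.8 278. ] depthmed [ 295. -680.   61.] zmax 76.0 cast [294.0, -689.0] box [[349.0, -668.0], [351.0, -708.0], [208.0, -708.0], [206.0, -668.0]]
top brass 638 [494.   86.4] depthmed [ 1115. -1097.  -217.] zmax -197.0 cast [1015.0, -959.0] box [[1190.0, -922.0], [1202.0, -982.0], [853.0, -1015.0], [842.0, -956.0]]
top brass 32 [460.5  58.9] depthmed [ 1373. -1082.  -484.] zmax -373.0 cast [1130.0, -841.0] box [[1138.0, -832.0], [1137.0, -859.0], [1117.0, -858.0], [1118.0, -831.0]]
top brass 47 [458.6  88.3] depthmed [ 1219. -1061.  -485.] zmax -461.0 cast [1011.0, -823.0] box [[1040.0, -820.0], [1040.0, -835.0
[... 2573 characters left out ...]
 -183.0], [531.0, -160.0], [584.0, -261.0]]
scene jigpad 89 [114.2 260.7] depthmed [ 614. -440.   94.] zmax 102.0 cast [590.0, -452.0] box [[552.0, -461.0], [560.0, -436.0], [631.0, -447.0], [623.0, -471.0]]
scene jigpad 14 [ 98.1 253.1] depthmed [ 593. -469.   98.] zmax 100.0 cast [546.0, -488.0] box [[540.0, -492.0], [545.0, -482.0], [551.0, -484.0], [546.0, -494.0]]
scene jigpad 24 [ 89.3 260.3] depthmed [ 603. -495.   98.] zmax 207.0 cast [556.0, -516.0] box [[557.0, -526.0], [545.0, -512.0], [554.0, -506.0], [567.0, -520.0]]
scene jigpad 121 [ 97.5 277.2] depthmed [ 645. -492.   95.] zmax 103.0 cast [617.0, -507.0] box [[610.0, -544.0], [579.0, -534.0], [621.0, -468.0], [651.0, -480.0]]
```

```bash
python3 - <<'E'
from h import *
print(viewer.camera_params("wrist")["T_tool_cam"])
a=np.radians(29)
best=min(((yaw,solver.inverse_kinematics([480,-240,330],down(yaw))) for yaw in(a,a-np.pi)),key=lambda t:abs(t[1][5]) if t[1] is not None else 9)
print(best)
env.move_ptp([480,-240,330],down(best[0])); env.dwell(.3)
im,d,K,M=snap("wrist","w1.png"); print(monitor.read_state()["clock"])
E
```

```text
[[-8.20486935e-04 -9.48630256e-01 -3.16385783e-01  8.11076125e+01]
 [ 9.99999587e-01 -6.54952476e-04 -6.29544285e-04 -1.58709169e-01]
 [ 3.89987105e-04 -3.16386169e-01  9.48630402e-01 -1.43676350e+02]
 [ 0.00000000e+00  0.00000000e+00  0.00000000e+00  1.00000000e+00]]
(np.float64(0.5061454830783556), array([-5.32460995e-01,  8.67334997e-02,  1.16974542e+00, -4.44089210e-16,
        1.88511374e+00, -1.03860648e+00]))
1.8917
```

View pics/w1.png

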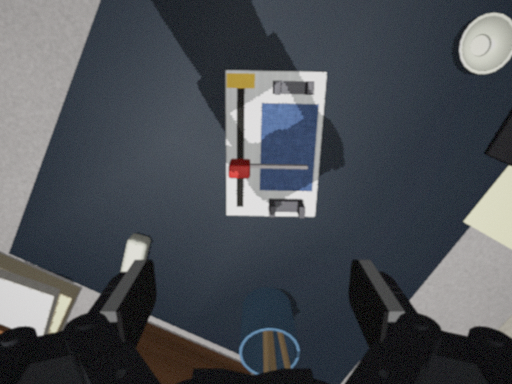

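Wrist view: the whole jig is visible, with corners at about (226,71), (326,73), (316,217) and (226,215). The red grip is at (240,168) and the yellow mark at (240,80).

```bash
cat >> h.py <<'E'
def cast(px,h,K,M):
    px=np.asarray(px,float).reshape(-1,2); v=np.c_[px,np.ones(len(px))]@np.linalg.inv(K).T@M[:3,:3].T
    return M[:3,3]+v*((h-M[2,3])/v[:,2])[:,None]
E
python3 - <<'E'
from h import *
z=np.load("/tmp/wrist.npz");im,d,K,M=z["im"],z["d"],z["K"],z["M"];W=cloud(d,K,M)
H,S,V=cv2.split(cv2.cvtColor(im,cv2.COLOR_RGB2HSV))
def comp(m,seed):
    n,l,st,c=cv2.connectedComponentsWithStats(m.astype(np.uint8)); L=l[seed[1],seed[0]] or 1+np.argmax(st[1:,4]); return l==L,c[L]
box=np.zeros(V.shape,bool);box[55:235,210:345]=1
m=box&(((V>130)&(S<60))|((H>100)&(S>100)&(V>60))|((S>120)&(V>110)))
m=cv2.morphologyEx(m.astype(np.uint8),cv2.MORPH_CLOSE,np.ones((9,9)))
mm,c=comp(m,(290,140))
r=cv2.minAreaRect(cast(np.argwhere(mm)[:,::-1],14,K,M)[:,:2].astype(np.float32)); print("base",r,np.nanmedian(W[mm][:,2]))
for nm,mk,h in(("yellow",box&(H>18)&(H<34)&(S>120)&(V>110),14),("red",box&((H<6)|(H>172))&(S>150)&(V>60),56)):
    mk,c=comp(mk,(0,0)); print(nm,mk.sum(),c,cast(c,h,K,M).round(1),np.nanmedian(W[mk],0).round(1))
    print(cv2.minAreaRect(cast(np.argwhere(mk)[:,::-1],h,K,M)[:,:2].astype(np.float32)))
rm=mk&(W[...,2]>50); print("redtop",rm.sum(),np.nanmedian(W[rm],0))
# saddles dark blobs by height
sm=box&(W[...,2]>42)&(W[...,2]<53)&(S<110)&(V<130)
n,l,st,c=cv2.connectedComponentsWithStats(sm.astype(np.uint8))
for i in range(1,n):
    if st[i,4]>10: print("sad",st[i,4],c[i],W[l==i].mean(0).round(1))
E
```

```text
base ((506.51177978515625, -230.8232421875), (131.1739044189453, 201.03228759765625), 27.824251174926758) 15.384354908760542
yellow 372 [240.19086022  80.4811828 ] [[ 425.9 -174.9   14. ]] [ 426.5 -175.    15.9]
((425.94683837890625, -175.703369140625), (33.62567901611328, 17.088056564331055), 28.886581420898438)
red 328 [239.12804878 168.36280488] [[ 476.  -268.1   56. ]] [ 476.3 -268.2   56.8]
((475.9064025878906, -268.45599365234375), (22.993228912353516, 24.782690048217773), 28.6704158782959)
redtop 250 [ 477.13120458 -270.00409621   57.19518929]
sad 29 [276.27586207  84.03448276] [ 466.6 -157.2   47.7]
sad 42 [308.54761905  89.66666667] [ 503.9 -144.    47.6]
sad 65 [272.26153846 210.10769231] [ 542.9 -299.2   48.4]
sad 62 [301.0483871  211.17741935] [ 577.8 -282.    47.8]
```

```bash
cat >> h.py <<'E'
JC=np.array([506.4,-230.9]);JY=np.radians(28.25)
ex=np.array([np.cos(JY),np.sin(JY)]);ey=np.array([-ex[1],ex[0]])
def jig(x,y,z): return [*(JC+x*ex+y*ey),z]
E
python3 - <<'E'
from h import *
o=down(JY); y0=-20
env.move_ptp(jig(-45,y0,130),o); env.gripper_to(52,40)
env.move_linear(jig(-45,y0,33)); print(monitor.read_state()["contact_force"])
print(env.gripper_to(20,40)); s=monitor.read_state();print(s["finger_gap"],s["contact_force"])
env.move_linear(jig(-45,44,33),vel=90);s=monitor.read_state();print(s["contact_force"],s["tool_pos"])
for y in(48,51,54):
    env.move_linear(jig(-45,y,33),vel=30);s=monitor.read_state();f=s["contact_force"];print(y,f, (s["tool_pos"][:2]-JC)@ey)
    if np.dot(f[:2],ey)<-15: break
env.gripper_to(56); env.move_linear(jig(-45,50,150),vel=200)
env.move_linear(jig(-20,20,330),vel=300);env.dwell(.2)
im,d,K,M=snap("wrist","w2.png");W=cloud(d,K,M);H,S,V=cv2.split(cv2.cvtColor(im,cv2.COLOR_RGB2HSV))
m=((H<6)|(H>172))&(S>150)&(V>60)&(W[...,2]>52)&(W[...,2]<62)
p=np.nanmedian(W[m],0);print(p,m.sum(),(p[:2]-JC)@ex,(p[:2]-JC)@ey,monitor.read_state()["clock"])
E
```

```text
[-0.12771332 -0.66121819 -0.2697737 ]
False
27.56281628333204 [-0.95292943  0.59513759  5.79362951]
[-1.14111358  1.56570177  9.5355069 ] [ 446.52035619 -213.06986754   34.39047408]
48 [0.62937278 0.62973282 8.36515381] 47.728905034288516
51 [-0.32552124 -0.50674011  8.50875412] 50.62665054800237
54 [ 4.30006613 -4.5297679   4.26529285] 52.43006917279311
[ 442.99810928 -207.93487796   57.11838821] 243 -44.980294399762826 50.23912511800887 8.0667
```

View pics/w2.png

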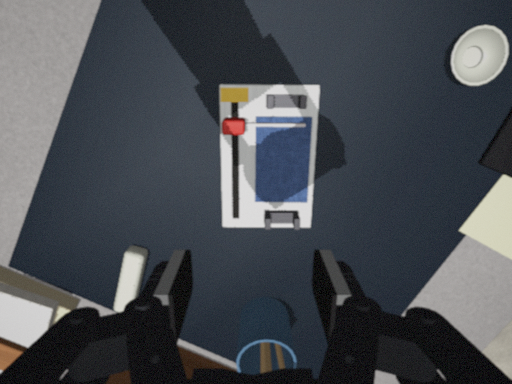

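Wrist view: the grip is now at (234,126), well along the track, and measures y=50.2 mm. The stop force was small (6 N), so I'll confirm with a firm push from behind.

```bash
python3 - <<'E'
from h import *
env.move_linear(jig(-45,20,140),vel=350); env.gripper_to(0,40); env.move_linear(jig(-45,20,36),vel=200)
b=monitor.read_state()["contact_force"]
for y in range(24,46,2):
    env.move_linear(jig(-45,y,36),vel=40);s=monitor.read_state();f=(s["contact_force"]-b)[:2]@ey;print(y,f.round(1),((s["tool_pos"][:2]-JC)@ey).round(1))
    if f<-18: break
env.move_linear(jig(-45,20,36),vel=100);env.move_linear(jig(-45,20,250),vel=300)
env.gripper_to(80)
# look at the weight from near
yw=np.radians(-23)
c=[(y,solver.inverse_kinematics([560,215,330],down(y))) for y in(yw+np.pi/2,yw-np.pi/2)]
yaw=min((t for t in c if t[1] is not None),key=lambda t:abs(t[1][5]))[0];print(np.degrees(yaw),c)
env.move_ptp([530,228,330],down(yaw));env.dwell(.2)
snap("wrist","w3.png");print(monitor.read_state()["clock"])
E
```

```text
24 -0.8 23.6
26 0.6 26.0
28 -0.3 28.1
30 -0.3 30.1
32 -8.2 30.3
34 -18.8 30.6
67.0 [(np.float64(1.1693705988362009), array([ 3.05021574e-01,  2.73315099e-01,  9.59812946e-01, -4.44089210e-16,
        1.90846461e+00, -8.64349025e-01])), (np.float64(-1.9722220547535922), array([ 3.05021574e-01,  2.73315099e-01,  9.59812946e-01, -4.44089210e-16,
        1.90846461e+00,  2.27724363e+00]))]
15.3833
```

View pics/w3.png

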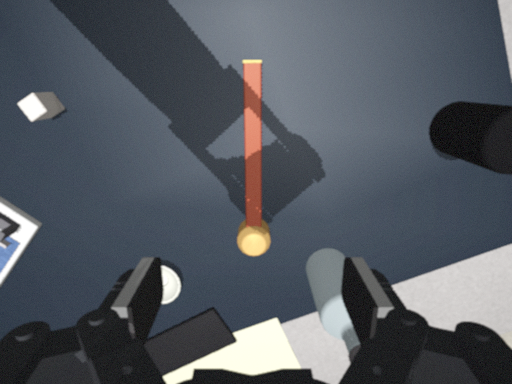

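Wrist view: the bar runs from (252,60) to (254,228), with the head at (254,240). The water bottle at (335,290) is the nearest neighbour. The firm push met a rigid stop where expected (30.3 mm, 19 N).

```bash
python3 - <<'E'
from h import *
z=np.load("/tmp/wrist.npz");im,d,K,M=z["im"],z["d"],z["K"],z["M"];W=cloud(d,K,M)
H,S,V=cv2.split(cv2.cvtColor(im,cv2.COLOR_RGB2HSV))
box=np.zeros(V.shape,bool);box[50:275,225:290]=1
m=box&((H<12)|(H>176))&(S>110)&(V>40)&(W[...,2]>24)&(W[...,2]<44)
P=W[m]; r=cv2.minAreaRect(P[:,:2].astype(np.float32)); print("bar depth",r,np.median(P[:,2]),m.sum())
px=np.argwhere(m)[:,::-1];C=cast(px,34,K,M)[:,:2].astype(np.float32);print("bar cast",cv2.minAreaRect(C))
vx,vy,x0,y0=cv2.fitLine(C,cv2.DIST_HUBER,0,.01,.01).ravel();print("axis",np.degrees(np.arctan2(vy,vx)),x0,y0)
g=box&(H>=13)&(H<30)&(S>90)&(V>90);rows=np.argwhere(g);g[:150]=0
print("head top",np.nanmedian(W[g&(W[...,2]>45)],0),(g&(W[...,2]>45)).sum(), "z max",np.nanmax(W[g][:,2]))
print("head contour circle", cv2.minEnclosingCircle(cast(np.argwhere(g)[:,::-1],35,K,M)[:,:2].astype(np.float32)))
b=np.zeros(V.shape,bool);b[245:300,300:350]=1
bb=b&(W[...,2]>60);q=W[bb];print("bottle",np.nanmin(q,0),np.nanmedian(q,0),len(q))
E
```

```text
bar depth ((535.5120239257812, 226.17459106445312), (21.45327377319336, 215.09181213378906), 67.38763427734375) 34.95853451378363 2614
bar cast ((535.0404663085938, 226.33865356445312), (21.434206008911133, 214.03924560546875), 67.35509490966797)
axis -22.549982 527.33484 229.32654
head top [652.99510882 177.26282686  48.07217649] 428 z max 52.38320548158714
head contour circle ((649.8087768554688, 179.16249084472656), 29.558364868164062)
bottle [534.99090362 226.58137242  60.02645817] [722.48882188 258.9539625  100.1962183 ] 1167
```

```bash
cat >> h.py <<'E'
def tilt(fn=None):
    im,d,K,M=snap("wrist",fn);W=cloud(d,K,M);H,S,V=cv2.split(cv2.cvtColor(im,cv2.COLOR_RGB2HSV));s=monitor.read_state()
    m=((H<12)|(H>176))&(S>110)&(V>40)&(np.abs(W[...,2]-s["tool_pos"][2]-28)<30)
    n,l,st,c=cv2.connectedComponentsWithStats(m.astype(np.uint8));P=W[l==1+np.argmax(st[1:,4])]
    a=P[:,:2]-s["tool_pos"][:2];u,sv,vt=np.linalg.svd(a-a.mean(0),full_matrices=False);t=a@vt[0]
    # top face only: highest points along the bar
    k=np.polyfit(t,P[:,2],1);r=P[:,2]-np.polyval(k,t);g=abs(r)<3;k=np.polyfit(t[g],P[g,2],1)
    print("bar n",len(P),"axis",np.degrees(np.arctan2(vt[0][1],vt[0][0])).round(2),"range",t.min().round(1),t.max().round(1),"slope deg",np.degrees(np.arctan(k[0])).round(2),"z@grip",k[1].round(1),
      "rect",cv2.minAreaRect(P[:,:2].astype(np.float32)),"tcp",s["tool_pos"].round(1),"F",s["contact_force"].round(2),"T",s["torque"].round(3),"gap",s["finger_gap"].round(1),"t",s["clock"])
E
python3 - <<'E'
from h import *
yaw=np.radians(67.4);o=down(yaw);p=[595.2,201.2]
env.move_ptp([*p,110],o);env.gripper_to(50,40);env.move_linear([*p,40],vel=150)
env.move_linear([*p,7],vel=80);s=monitor.read_state();print(s["contact_force"],s["tool_pos"]);tilt()
env.gripper_to(15,100);s=monitor.read_state();print(s["finger_gap"],s["contact_force"],s["torque"]);tilt()
env.move_linear([*p,30],vel=40);env.dwell(.4);tilt("w4.png")
E
```

```text
[-0.659241    0.04698443  0.35289055] [595.01795843 201.15543196   6.58589528]Traceback (most recent call last):
  File "<stdin>", line 4, in <module>
  File "h.py", line 34, in tilt
    "rect",cv2.minAreaRect(P[:,:2].astype(np.float32)),"tcp",s["tool_pos"].round(1),"F",s["contact_force"].round(2),"T",s["torque"].round(3),"gap",s["finger_gap"].round(1),"t",s["clock"])
                                                                                                                                                   ^^^^^^^^^^^^^^^^^^^^^
AttributeError: 'float' object has no attribute 'round'
```

```bash
sed -i 's/s\["finger_gap"\].round(1)/round(s["finger_gap"],1)/' h.py
python3 - <<'E'
from h import *
p=[595.2,201.2]
tilt()
env.gripper_to(15,100);s=monitor.read_state();print(s["finger_gap"],s["contact_force"],s["torque"]);tilt()
env.move_linear([*p,30],vel=40);env.dwell(.4);tilt("w4.png")
E
```

```text
bar n 22135 axis -22.58 range -105.9 44.1 slope deg 0.0 z@grip 35.0 rect ((566.9633178710938, 212.43768310546875), (23.741947174072266, 150.0270233154297), 66.57495880126953) tcp [595.6 201.3   7.5] F [ 0.14 -0.63  0.01] T [-0.017  0.038 -0.031] gap 50.3 t 17.975
20.646959706011636 [-1.07731721 -0.653227    4.08237012] [-0.06728435  0.10635803 -0.02370513]
bar n 21947 axis -22.61 range -105.8 44.5 slope deg 0.01 z@grip 35.0 rect ((567.241455078125, 212.82839965820312), (24.31266212463379, 150.66305541992188), 66.33997344970703) tcp [595.6 201.3   7.8] F [-1.31 -0.75  4.48] T [-0.122  0.196  0.023] gap 20.3 t 18.3917
bar n 21920 axis -22.6 range -105.7 44.1 slope deg -0.03 z@grip 57.1 rect ((566.7508544921875, 212.8618927001953), (23.592384338378906, 149.9965362548828), 66.63734436035156) tcp [595.2 201.2  29.9] F [-0.51  0.53 -2.57] T [-0.015 -0.024  0.009] gap 20.2 t 19.5667
```

View pics/w4.png

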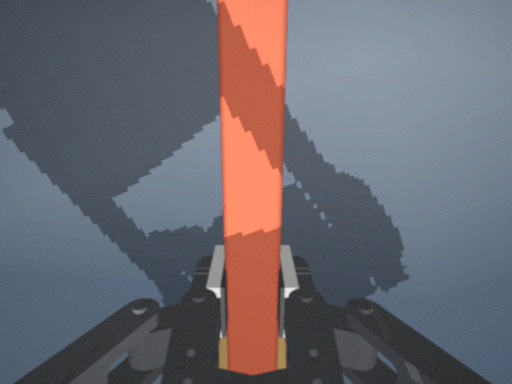

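The view shows the bar held centrally between the pads, with no tilt (slope 0.0°). The wrist force of 2.6 N fits a weight of about 260 g. Next I carry it to the jig.

```bash
python3 - <<'E'
from h import *
env.move_linear([595.2,201.2,150],vel=120);tilt()
o=down(JY)
env.move_linear(jig(20,-63.5,150),o,vel=150);tilt()
env.move_linear(jig(20,-63.5,95.5),vel=60);env.dwell(.5);tilt("w5.png")
snap("scene","s2.png");im,d,K,M=snap("top")
cv2.imwrite("pics/top2.png",cv2.resize(im[150:300,150:420,::-1],None,fx=2.9,fy=2.9,interpolation=cv2.INTER_CUBIC))
z=np.load("/tmp/scene.npz");im,d,K,M=z["im"],z["d"],z["K"],z["M"]
cv2.imwrite("pics/s2c.png",cv2.resize(im[120:300,60:340,::-1],None,fx=2.8,fy=2.8,interpolation=cv2.INTER_CUBIC))
E
```

```text
bar n 21956 axis -22.6 range -105.7 44.3 slope deg -0.12 z@grip 175.9 rect ((566.3008422851562, 212.79647827148438), (23.6656436920166, 150.31048583984375), 66.58112335205078) tcp [594.7 201.1 148.6] F [ 0.98 -0.14 -2.54] T [ 0.071 -0.002 -0.009] gap 20.1 t 20.7667
bar n 21772 axis -61.78 range -105.6 44.7 slope deg -0.06 z@grip 177.2 rect ((539.610107421875, -250.491943359375), (24.37468719482422, 150.671630859375), 27.048147201538086) tcp [ 554.2 -277.1  150.1] F [-0.82 -0.61 -2.87] T [-0.009 -0.006 -0.016] gap 20.6 t 24.1667
bar n 21799 axis -61.79 range -105.6 44.1 slope deg -0.06 z@grip 122.7 rect ((539.4495239257812, -250.37156677246094), (24.572509765625, 150.03411865234375), 27.066015243530273) tcp [ 554.1 -277.4   95.5] F [ 0.07  0.55 -2.15] T [-0.053  0.016 -0.009] gap 20.7 t 25.775
```

View pics/s2c.png

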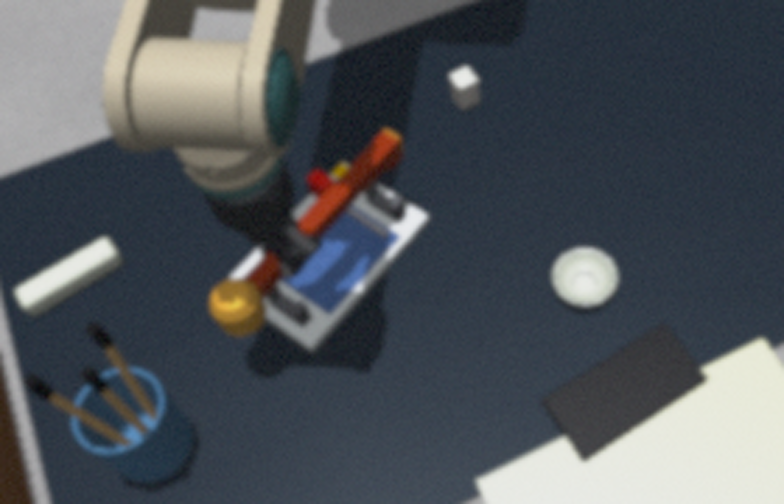

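View pics/w5.png

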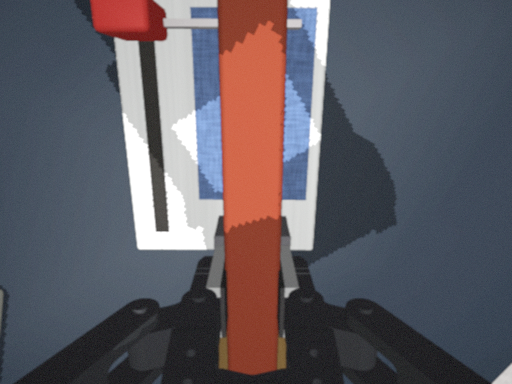

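The scene crop shows the paperweight level over the jig, with the head at (238,305), the tail tip at (390,135) and the red grip beside the yellow mark. The wrist view shows the bar gripped squarely. Next I check the centring along the bar from both fixed cameras.

```bash
python3 - <<'E'
from h import *
for n in("scene","top"):
    z=np.load(f"/tmp/{n}.npz");im,d,K,M=z["im"],z["d"],z["K"],z["M"];W=cloud(d,K,M)
    H,S,V=cv2.split(cv2.cvtColor(im,cv2.COLOR_RGB2HSV))
    J=np.stack([(W[...,:2]-JC)@ex,(W[...,:2]-JC)@ey],-1)
    near=(abs(J[...,0]-20)<40)&(abs(J[...,1])<190)
    br=near&(H>=13)&(H<32)&(S>100)&(V>70)&(W[...,2]>80)
    wd=near&((H<13)|(H>174))&(S>100)&(V>40)&(W[...,2]>105)&(W[...,2]<130)
    for nm,m in(("brass head",br&(J[...,1]<-60)),("tail tip",br&(J[...,1]>60)),("wood",wd)):
        if m.sum()<3: print(n,nm,m.sum());continue
        px=np.argwhere(m)[:,::-1];h=112 if "head" in nm else 122;C=cast(px,h,K,M)[:,:2]-JC
        if "head" in nm:
            (cx,cy),r=cv2.minEnclosingCircle(C.astype(np.float32));c=np.array([cx,cy]);print(n,nm,m.sum(),"circle jig",c@ex,c@ey,r)
        else: print(n,nm,m.sum(),"x",np.median(C@ex).round(1),"y",np.percentile(C@ey,[0,2,50,98,100]).round(1),"z",np.median(W[m][:,2]).round(1))
E
```

```text
scene brass head 302 circle jig 23.009038618950438 -130.06695223199998 32.41563415527344
scene tail tip 9 x 23.6 y [107.4 107.5 109.7 111.3 111.4] z 121.2
scene wood 480 x 25.4 y [-108.  -102.4   19.3  103.6  108.5] z 120.3
top brass head 0
top tail tip 9 x 20.8 y [109.  109.2 112.1 114.5 114.7] z 116.1
top wood 162 x 21.7 y [-46.5 -43.9  56.9 107.1 109.8] z 121.3
```

```bash
python3 - <<'E'
from h import *
tilt()
W=None
z=np.load("/tmp/scene.npz");W=cloud(z["d"],z["K"],z["M"]);H,S,V=cv2.split(cv2.cvtColor(z["im"],cv2.COLOR_RGB2HSV))
m=((H<6)|(H>174))&(S>170)&(V>90)&(abs(W[...,2]-50)<10);p=np.nanmedian(W[m],0)[:2]-JC;print("grip",m.sum(),p@ex,p@ey)
print(ticket.finish_job())
E
```

```text
bar n 21785 axis -61.78 range -105.7 44.4 slope deg -0.07 z@grip 122.6 rect ((539.5142822265625, -250.49737548828125), (24.61734390258789, 150.3102264404297), 27.079097747802734) tcp [ 554.1 -277.4   95.5] F [ 0.27  0.86 -3.21] T [ 0.008 -0.016  0.036] gap 20.3 t 25.925
grip 42 -41.98023140794178 45.92089249278192
the job is handed in; nothing more can be done
None
```

The size grip is at its end stop, and the job was handed in at about 26 s with the arm still holding the paperweight over the jig.

- **Size grip:** I dragged it to the yellow end, where the contact force at the stop was only about 6 N. So I pushed it from behind with closed fingers. It stopped rigidly where expected, at 19 N, and the close wrist view had put it at y = 50.2 mm (50 expected).
- **Paperweight:** I gripped it by the balance point at 100 N. It came up level, with a slope under 0.15° throughout, and the wrist force suggested about 260 g.
- **Final position:** The bar is in line with the saddles to within about 0.1°. The underside is about 50 mm above the cheek tops. The head is at y = −130 mm and the tail end at about +110 to +114 mm, so it is centred to about 2 mm.
- **Weaker checks:**
  - The scene camera put the bar 3–5 mm off sideways and the top camera 1–2 mm. I trusted the wrist and top views.
  - The last scene-camera reading of the size grip was y = 46 mm. It was a coarse reading of 42 pixels, with part of the grip's side in it, and nothing had touched the grip since the firm push.
- **Other objects:** Those in view in the final scene picture looked where they were. I did not measure their positions again.

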